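# Take the solder spool off the locking hook and hang it on the open hook

### The job

The solder spool in its wire hanger is locked on the hook that has a sprung keeper at its tip. Press the keeper in until it snaps over and lies down along the arm, then lift the hanger off that hook and hang it by its eye on the other hook, the one without a keeper. Leave it hanging there freely, let it never come down on the bench, and do not push away or knock over the dropper bottle.

Things in the scene. Friction and masses are not known exactly. Their poses are not given: they have to be found in the camera images.
- locking_hook: Fixed bench hook with a keeper. Origin on the bench right below the seat; z up, -x the way the hook opens. A level arm of 10 mm round steel bar runs along its x from the upright (x +55 mm) to the tip (x -70 mm), centreline 210 mm above the bench. Base plate 110 x 100 x 12 mm, centred at x +45 mm. At the tip a clevis, 20 mm wide, its top 20 mm above the arm's centreline, carries the keeper.
- open_hook: Fixed bench hook without a keeper; same bar, base plate and frame (origin on the bench below the seat, -x the way it opens, upright at x +55 mm, tip at x -70 mm). Its arm's centreline is 190 mm above the bench; the bar turns up at the tip, whose top is 23 mm above the arm's centreline.
- locking_hook_seat (a point): Point on the locking hook's arm centreline where the hanger hangs at the start (within 5 mm).
- open_hook_seat (a point): Point on the open hook's arm centreline: the place to hang the hanger.
- keeper (a joint): Angle of the sprung keeper: 0 = upright at its stop, closed, barring the hanger's way off; 1.57 = lying level along the arm, open. It only turns inwards, its top going towards the seat (+x of the hook). Over-centre spring: let go below about 0.75 rad it springs back shut; pushed further it snaps fully open and stays. 2 N at its top or 4 N at half height starts it.
- keeper_top (a point): Middle of the keeper's free end. The keeper is a dark steel flap 12 mm wide, 5 mm thick, 46 mm long; its pivot (along the hook's y) is at the tip, x -70 mm in the locking hook's frame, 14 mm above the arm's centreline. Lying open it reaches to 24 mm in front of the seat.
- solder_hanger: Wire hanger with a solder spool, 0.2 to 0.3 kg. Origin: apex of its eye (wire centreline); z up, eye in the y-z plane, the arm passes through it along x. Eye of 8 mm wire: roof slopes to 16 mm below the apex at y +-24 mm, bottom wire 64 mm below the apex. Hung, the apex is 11 mm above the arm centreline; it swings about y. Spool 56 mm diameter, axis y, 58 mm wide, underside 128 mm below the apex.
- grip_tab (a point): Middle of the hanger's upright grip tab, 30 mm above the apex; the tab is 12 mm (x) by 16 mm (y), its top 44 mm above the apex. From hanging, the hanger can be raised about 44 mm before its bottom wire meets the arm; raised 32 mm it passes over either hook's tip and over the opened keeper.
- dropper_bottle: Loose white dropper bottle with a red nozzle, 32 mm diameter, 95 mm high, standing on the bench in front of and between the hooks. Origin at the centre of its underside.
Things that resemble listed ones, but are neither listed nor needed, are in the scene too. Leave any yellow look-alike of the solder_hanger alone.

How it is judged:
By the outcome, as a careful person would: the job done as asked, in the order asked, and still so for the second after the job is handed in, with the robot touching nothing.
It also fails if it takes over 64 s, if anything falls off the work surface, if the arm or the gripper's body presses on something with over 40 N, if the wrist force passes 120 N, or if a joint passes its speed limit or range.

### The arm

A 7-joint arm with a two-finger parallel gripper is mounted at the origin on a cart in front of the work surface, level with it; the furniture and walls round the work are solid. World frame = base frame: x ahead of the robot, y to its left, z up, the work surface at z = 0. Lengths are in mm, angles in rad, forces in N, time in s.
With the tool pointing down it reaches from about 400 to 875 mm from the base axis. Payload 4.4 kg.
Tool frame: the origin (TCP) lies midway between the tips of the shut fingers; the grasp point (between the pads) lies 19 mm behind it; z points along the fingers, y is the line along which they close (so a half turn about z gives the same grasp; the last joint's range is limited). The gripper opens to 85 mm and grips with 20 to 120 N. Pads are 22 mm wide; open, the fingers measure 114 mm over their backs; the gripper's body (76 mm by 85 mm) begins 54 mm behind the grasp point. The pads swing forward as they close: fully open they stand 13 mm farther back than shut.
Start: joints at [1.053, 0.628, 0.038, 1.517, -0.027, 0.996, -0.02], TCP at [283.809, -584.782, 231.313] pointing down, gripper open.
Joint ranges: [-3.06, 3.06], [-0.37, 2.12], [-1.25, 1.32], [0.18, 2.47], [-1.1, 4.24], [0.23, 1.98], [-2.94, 2.94]. Speed limits (rad/s): [2.57, 2.57, 3.14, 3.14, 3.14, 3.14, 3.14].

### API

Orientations are given as [roll, pitch, yaw] about the fixed x, y, z axes, in that order (R = Rz(yaw) Ry(pitch) Rx(roll)).
In Python, from cell import telemetry, eyes, ctrl, finder gives the robot as it stands.
- The arm moves only by the tool move_arm, never from a script. Its argument "steps" is a list of rows, each a list of 7 numbers: the turn, a rotation vector about the world's x, y, z in degrees, then the shift along the world's x, y, z in m, then the finger opening in m, from 0 to 0.0854. A call has 1 to 5 rows; each row shifts and turns the commanded pose from where the row before left it; what a row does not reach is not made up. A row lasts 1/10 s, in which the tool goes at most 50 mm and 8.59 degrees, less where a joint would pass 70% of its speed; a pose out of reach is approached as far as the arm can. A call with a gripper value outside its range is refused whole. The fingers move at their own pace and stop on an object; the grip force is fixed at half the most. Time passes only in rows, so rows that do not move let the fingers close. It gives the time, the measured TCP pose, the force, the opening and the grip force at its end, in the units of the state.
- telemetry.read_state(): the state, without advancing time (a new reading comes with each control period).
- eyes.get_image(name): name is "side" or "top"; returns (picture, depth): 420x560x3 uint8, blue, green, red; 420x560 float32, mm along the optical axis (not along the pixel's ray), 0 where there is no reading.
- eyes.calibration(name): a dict with "fx", "fy", "cx", "cy" (pixels), "distortion" ([k1, k2, p1, p2, k3] as OpenCV has them; the pictures are not rectified), "position" and "attitude" of the camera in the world. Camera axes: x right, y down, z forward; pixel columns grow to the right and rows downward; lengths in mm; the calibration is good to about 2 mm. A picture is of the moment at which its call begins. calibration takes no time and is no camera call.
- ctrl.finish_job(): hands the job in; it is judged then, once.
Trained networks look in the newest picture that a camera, given by its name, has taken for a name from the list of things; names that differ only in an ending like _2 or _b are one class to them, and where a whole thing is asked for, a point or a joint stands for the part that bears it (a point fixed in the world has none). Each returns a list of dicts, best first, with "confidence" (0 to 1); they miss things now and then, are a little off and sometimes report something else, mostly with a low value. They report only what shows in the picture. A call takes as long as a camera call. They do not tell look-alikes from the thing itself.
- finder.boxes_of(camera, name): "location" ([x, y, z] in mm, in the coordinates of the camera as it stood for that picture, good to about 4 mm: the middle of the surface that is visible of it).
- finder.cut_out(camera, name): "mask" (420x560 bool, what is visible of it).
- finder.pinpoint(camera, name): "location" ([x, y, z] in mm, in the coordinates of the camera as it stood for that picture, good to about 4 mm: a listed point, or the origin of a listed thing).
The state is a dict: "clock": time; "qpos": joint angles; "qd": joint speeds; "tau": joint torques, N m; "eef_pos": TCP position; "tool_rot": TCP orientation; "force": force on the tool from outside, world axes, zero at the start; "torque": the same for the moment, N m; "width": finger opening in mm; "gripper_force": force on a finger pad.
Only numpy, scipy, OpenCV 4.12 (cv2) and the standard library are available. Lean on these libraries where they do the work, as an engineer would, in place of code of your own. Each camera call takes 0.05 s, during which the arm holds its last target. There are 200 camera calls.

## Working session

There is one attempt and no reset: what is moved stays moved. The work goes in short steps, Python scripts to look and compute and a tool call to move; the robot and the scene stay as the last step left them, time stands still between calls to the robot, and variables do not carry over. Pictures are saved under pics/ and viewed, at most 10 in all, crops included, and the job is handed in when it is done.

Besides the shell and the picture viewer there is one more tool, called after "Emit:" by a JSON object that holds its "fn" and its "kwargs". move_arm: Moves the arm, as the interface text tells. Its arguments: {"type":"object","properties":{"steps":{"type":"array"}},"required":["steps"]}

```bash
mkdir -p pics
cat > h.py <<'E'
import numpy as np, cv2
from scipy.spatial.transform import Rotation as R
from cell import telemetry, eyes, ctrl, finder
def w(cam,p):
    c=eyes.calibration(cam); a=np.array(c["attitude"],float)
    M=a if a.shape==(3,3) else R.from_euler('xyz',a).as_matrix()
    return M@np.array(p,float)+np.array(c["position"])
def px(cam,u,v,d):
    c=eyes.calibration(cam); K=np.array([[c["fx"],0,c["cx"]],[0,c["fy"],c["cy"]],[0,0,1.]])
    q=cv2.undistortPoints(np.array([[[u,v]]],float),K,np.array(c["distortion"],float))[0,0]
    return w(cam,[q[0]*d,q[1]*d,d])
def find(cam,names,f="pinpoint"):
    for n in names:
        for r in getattr(finder,f)(cam,n): print(cam,n,f,round(r["confidence"],2),w(cam,r["location"]).round(0))
E
python3 - <<'E'
from h import *
s=telemetry.read_state();print(s)
for c in("side","top"):
    print(eyes.calibration(c)); im,d=eyes.get_image(c); cv2.imwrite(f"pics/{c}0.png",im)
    find(c,["locking_hook","open_hook","locking_hook_seat","open_hook_seat","keeper_top","solder_hanger","grip_tab","dropper_bottle"])
E
```

```text
{'clock': 0.0, 'qpos': array([ 1.05320398,  0.62934567,  0.03842048,  1.51837429, -0.0270102 ,
        0.99631132, -0.01999948]), 'qd': array([ 0.00037711, -0.00059716,  0.00103546,  0.0010211 ,  0.00191254,
       -0.00162221, -0.00052874]), 'tau': array([ 4.90901439e-04, -5.63400793e+01,  1.22616861e+00, -1.93443775e+01,
        1.08794920e-02,  1.05308407e-02,  1.49110292e-05]), 'eef_pos': array([ 283.53932069, -584.19346525,  230.38698549]), 'tool_rot': array([-3.13967119e+00,  4.43770395e-06,  4.51804552e-01]), 'force': array([-0.4743581 ,  0.13079818,  0.68631525]), 'torque': array([-0.01801676,  0.00563181, -0.01957346]), 'gripper_force': 0.0, 'width': 85.44313112982509}
{'fx': 395.93499401862385, 'fy': 395.93499401862385, 'cx': 272.5309914528388, 'cy': 216.05225442888684, 'distortion': array([0.00847849, 0.        , 0.        , 0.        , 0.        ]), 'position': array([ 636.15397219, -736.3688075 ,  622.98468194]), 'attitude': array([-2.14191561e+00, -1.95799582e-02, -1.16788876e-06])}
side locking_hook pinpoint 0.73 [607. 147.   3.]
side open_hook pinpoint 0.59 [ 531. -17
[... 647 characters left out ...]
 , 0.        , 0.        , 0.        ]), 'position': array([ 564.89702115,    5.92436936, 1423.76155314]), 'attitude': array([-3.10257995, -0.02005528, -1.59408472])}
top locking_hook pinpoint 0.76 [609. 147.   3.]
top locking_hook pinpoint 0.74 [536. 161. 270.]
top open_hook pinpoint 0.77 [ 536. -174.   -2.]
top open_hook pinpoint 0.18 [ 533. -177.  189.]
top locking_hook_seat pinpoint 0.57 [606. 151. 216.]
top open_hook_seat pinpoint 0.71 [ 535. -177.  190.]
top solder_hanger pinpoint 0.86 [828. -97.  12.]
top solder_hanger pinpoint 0.67 [600. 147. 222.]
top grip_tab pinpoint 0.75 [834. -65.   9.]
top grip_tab pinpoint 0.61 [607. 149. 250.]
top dropper_bottle pinpoint 0.56 [433.  -8.   4.]
```

View pics/side0.png

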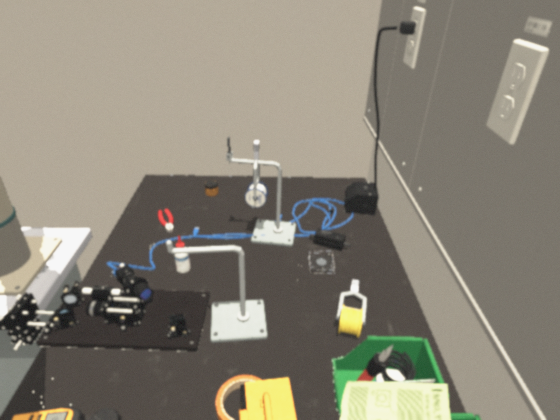

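View pics/top0.png

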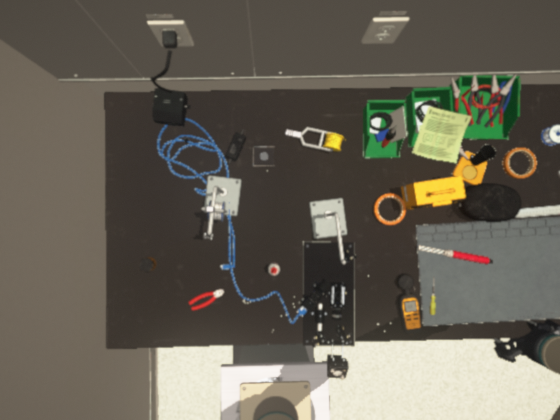

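The side picture shows the locking hook at the back, with its keeper near (229,145) and the hanger at (256,185). The open hook is in front with its tip at (172,248), and the bottle is at (182,262). The yellow look-alike lies at (352,310). The top view agrees: locking arm (210,235) to (222,190), open arm (342,262) to (326,205), bottle (273,269). Next I'll get the arm lines and yaws from depth.

Run:
```python
from h import *
def cloud(cam,m,d):
    c=eyes.calibration(cam);K=np.array([[c["fx"],0,c["cx"]],[0,c["fy"],c["cy"]],[0,0,1.]])
    v,u=np.nonzero(m&(d>0));q=cv2.undistortPoints(np.stack([u,v],1)[:,None].astype(float),K,np.array(c["distortion"]))[:,0]
    z=d[v,u][:,None];P=np.hstack([q*z,z]);return R.from_euler('xyz',c["attitude"]).apply(P)+c["position"]
for cam in("side","top"):
    im,d=eyes.get_image(cam); P=cloud(cam,np.ones(d.shape,bool),d.astype(float))
    for n,s,h in(("lock",(606,148),210),("open",(535,-175),190)):
        r=np.hypot(*(P[:,:2]-s).T)
        A=P[(r<100)&(P[:,2]>h-9)&(P[:,2]<h+9)]
        if n=="lock": A=A[(np.abs(A[:,0]-606)>12)]
        if len(A)>8:
            l=cv2.fitLine(A[:,:2].astype(np.float32),cv2.DIST_HUBER,0,.01,.01).ravel(); l*= 1 if l[0]>0 else 1
            t=(A[:,:2]-l[2:])@l[:2]; a=l[2:]+t.min()*l[:2]; b=l[2:]+t.max()*l[:2]
            print(cam,n,len(A),"yaw",np.arctan2(l[1],l[0]).round(3),"ends",a.round(0),b.round(0),"z",A[:,2].mean().round(1),A[:,2].max().round(1))
        B=P[(r<110)&(P[:,2]>0)&(P[:,2]<22)&(P[:,2]>7)]
        print("  plate",len(B),B[:,:2].min(0).round(0),B[:,:2].max(0).round(0))
        T=P[(r<110)&(P[:,2]>h+ (35 if n=="lock" else 12))]
        for p in T[np.argsort(T[:,0])].round(0)[::max(1,len(T)//14)]: print("   hi",p)
find("side",["keeper_top"]);find("top",["keeper_top","keeper"]);find("side",["grip_tab","locking_hook_seat","open_hook_seat"]);find("top",["grip_tab","locking_hook_seat","open_hook_seat"])
```

```text
side lock 183 yaw -0.137 ends [531. 155.] [662. 137.] z 210.7 218.7
  plate 979 [505.  84.] [714. 220.]
   hi [534. 155. 248.]
   hi [535. 155. 259.]
   hi [537. 153. 247.]
   hi [537. 153. 259.]
   hi [539. 155. 246.]
   hi [539. 155. 259.]
   hi [540. 152. 257.]
   hi [599. 146. 251.]
   hi [600. 140. 251.]
   hi [602. 142. 250.]
   hi [602. 140. 256.]
   hi [604. 141. 250.]
   hi [604. 141. 258.]
   hi [607. 142. 263.]
   hi [607. 140. 256.]
   hi [609. 144. 252.]
   hi [609. 140. 256.]
side open 413 yaw 0.103 ends [ 460. -186.] [ 590. -172.] z 191.1 198.9
  plate 3700 [ 425. -246.] [635. -92.]
   hi [ 459. -182.  210.]
   hi [ 460. -186.  208.]
   hi [ 461. -185.  204.]
   hi [ 461. -184.  209.]
   hi [ 462. -184.  211.]
   hi [ 463. -183.  211.]
   hi [ 463. -187.  207.]
   hi [ 464. -186.  211.]
   hi [ 465. -181.  212.]
   hi [ 465. -186.  204.]
   hi [ 465. -185.  210.]
   hi [ 466. -181.  209.]
   hi [ 466. -185.  205.]
   hi [ 466. -184.  207.]
   hi [ 468. -182.  207.]
   hi [ 468. -184.  207.]
   hi [ 468. -180.  202.]
top lock 146 yaw -0.138 ends [543. 157.] [664. 140.] 
[... 765 characters left out ...]
65. -180.  212.]
   hi [ 465. -178.  213.]
   hi [ 466. -182.  216.]
   hi [ 467. -179.  206.]
   hi [ 468. -183.  210.]
   hi [ 468. -181.  209.]
   hi [ 470. -182.  204.]
side keeper_top pinpoint 0.51 [536. 157. 269.]
top keeper_top pinpoint 0.54 [533. 160. 273.]
top keeper_top pinpoint 0.43 [ 534. -176.  191.]Traceback (most recent call last):
  File "<stdin>", line 20, in <module>
  File "h.py", line 14, in find
    for r in getattr(finder,f)(cam,n): print(cam,n,f,round(r["confidence"],2),w(cam,r["location"]).round(0))
             ~~~~~~~~~~~~~~~~~^^^^^^^
ValueError: it knows: dropper_bottle, grip_tab, keeper_top, locking_hook, locking_hook_seat, open_hook, open_hook_seat, solder_hanger
```

Emit:
{"fn": "move_arm", "kwargs": {"steps": [[0, 0, 0, 0, 0, 0.04, 0], [0, 0, 0, 0, 0, 0.04, 0], [0, 0, 0, 0, 0, 0.04, 0], [0, 0, -2.1, 0.013, 0.045, 0, 0], [0, 0, -2.1, 0.013, 0.045, 0, 0]]}}

```text
clock: 1.6
eef_pos: [309.8, -495.3, 352.6]
tool_rot: [3.138, -0.001, 0.374]
force: [1.7, -0.0, 0.2]
width: 12.5
gripper_force: 0.0
```

Emit:
{"fn": "move_arm", "kwargs": {"steps": [[0, 0, -2.1, 0.013, 0.045, 0, 0], [0, 0, -2.1, 0.013, 0.045, 0, 0], [0, 0, -2.1, 0.013, 0.045, 0, 0], [0, 0, -2.1, 0.013, 0.045, 0, 0], [0, 0, -2.1, 0.013, 0.045, 0, 0]]}}

```text
clock: 2.1
eef_pos: [375.1, -267.9, 351.6]
tool_rot: [3.141, -0.001, 0.193]
force: [1.1, 0.0, -0.1]
width: 0.0
gripper_force: 0.0
```

Emit:
{"fn": "move_arm", "kwargs": {"steps": [[0, 0, -2.1, 0.013, 0.045, 0, 0], [0, 0, -2.1, 0.013, 0.045, 0, 0], [0, 0, -2.1, 0.013, 0.045, 0, 0], [0, 0, -2.1, 0.013, 0.045, 0, 0], [0, 0, -2.1, 0.013, 0.045, 0, 0]]}}

```text
clock: 2.6
eef_pos: [440.0, -43.0, 351.7]
tool_rot: [3.141, -0.001, 0.01]
force: [0.5, -0.3, 0.1]
width: -0.2
gripper_force: 0.0
```

Emit:
{"fn": "move_arm", "kwargs": {"steps": [[0, 0, -1.7, 0.0105, 0.0415, 0, 0], [0, 0, -1.7, 0.0105, 0.0415, 0, 0], [0, 0, -1.7, 0.0105, 0.0415, 0, 0], [0, 0, -1.7, 0.0105, 0.0415, 0, 0], [0, 0, -1.7, 0.0105, 0.0415, 0, 0]]}}

```text
clock: 3.1
eef_pos: [492.6, 164.3, 351.6]
tool_rot: [-3.142, -0.001, -0.138]
force: [1.4, -1.1, 0.2]
width: -0.1
gripper_force: 0.0
```

Emit:
{"fn": "move_arm", "kwargs": {"steps": [[0, 0, 0, 0, 0, -0.03, 0], [0, 0, 0, 0, 0, -0.03, 0], [0, 0, 0, 0, 0, -0.03, 0], [0, 0, 0, 0, 0, -0.01, 0], [0, 0, 0, 0, 0, 0, 0]]}}

```text
clock: 3.6
eef_pos: [491.6, 162.4, 250.4]
tool_rot: [3.14, 0.002, -0.136]
force: [0.6, -0.1, -0.6]
width: -0.2
gripper_force: 0.0
```

Run:
```python
from h import *
im,d=eyes.get_image("side");a=cv2.resize(im[110:250,180:330],None,fx=2.6,fy=2.6)
im,d=eyes.get_image("top");b=cv2.resize(im[150:290,170:320],None,fx=2.6,fy=2.6)
cv2.imwrite("pics/p1.png",np.hstack([a,b]));print(telemetry.read_state()["eef_pos"])
find("side",["keeper_top","grip_tab"]);find("top",["grip_tab"])
```

```text
[493.16700887 163.00465547 252.47068662]
side keeper_top pinpoint 0.42 [534. 160. 273.]
side grip_tab pinpoint 0.95 [606. 150. 249.]
side grip_tab pinpoint 0.87 [834. -60.   8.]
top grip_tab pinpoint 0.72 [607. 149. 249.]
top grip_tab pinpoint 0.67 [836. -64.   9.]
```

View pics/p1.png

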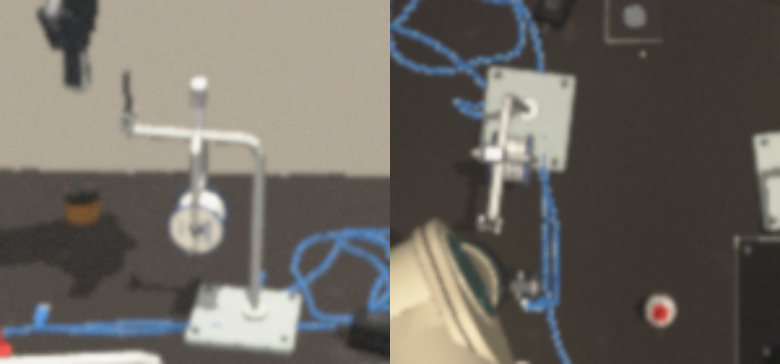

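The side crop shows the shut fingers at (75,80), left of the upright keeper at (127,95), with the tips below the keeper's top. Both are in line along the arm, so I'll press in now.

Emit:
{"fn": "move_arm", "kwargs": {"steps": [[0, 0, 0, 0.013, -0.0018, 0, 0], [0, 0, 0, 0.013, -0.0018, 0, 0], [0, 0, 0, 0.01, -0.0014, 0, 0], [0, 0, 0, 0.01, -0.0014, 0, 0], [0, 0, 0, 0.01, -0.0014, 0, 0]]}}

```text
clock: 4.35
eef_pos: [547.8, 155.0, 251.1]
tool_rot: [3.141, 0.002, -0.136]
force: [-2.3, -0.2, 1.0]
width: -0.3
gripper_force: 0.8
```

Emit:
{"fn": "move_arm", "kwargs": {"steps": [[0, 0, 0, 0.008, -0.0011, 0, 0], [0, 0, 0, 0.006, -0.0008, 0, 0], [0, 0, 0, 0.004, -0.0005, 0, 0], [0, 0, 0, 0, 0, 0, 0]]}}

```text
clock: 4.75
eef_pos: [567.2, 152.4, 251.4]
tool_rot: [-3.141, -0.001, -0.137]
force: [-0.2, 0.1, -0.6]
width: -0.0
gripper_force: 0.0
```

Run:
```python
from h import *
im,d=eyes.get_image("side");a=cv2.resize(im[110:250,180:330],None,fx=4,fy=4)
cv2.imwrite("pics/p2.png",a);s=telemetry.read_state();print(s["eef_pos"],s["force"])
find("side",["keeper_top","grip_tab"])
```

```text
[566.59733616 152.46161605 251.3071454 ] [-0.35605956 -0.4430512  -0.76330771]
side keeper_top pinpoint 0.47 [582. 152. 226.]
side grip_tab pinpoint 0.67 [834. -63.   9.]
side grip_tab pinpoint 0.56 [605. 152. 247.]
```

View pics/p2.png

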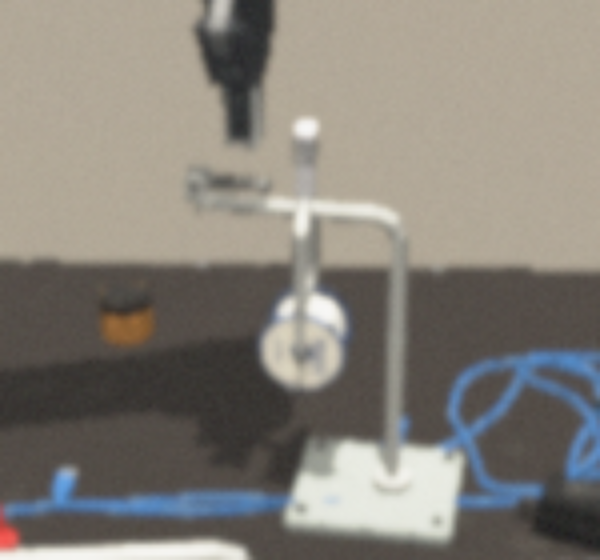

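The keeper now lies flat along the arm at crop (230,185), and its top measures z 226. The hanger still hangs at (305,200). Next I go over the tab and grasp it.

Emit:
{"fn": "move_arm", "kwargs": {"steps": [[0, 0, 0, 0, 0, 0.04, 0], [0, 0, 0, 0, 0, 0.04, 0.07], [0, 0, 0, 0.019, -0.0016, 0, 0.07], [0, 0, 0, 0.019, -0.0016, 0, 0.07], [0, 0, 0, 0, 0, 0, 0.07]]}}

```text
clock: 5.4
eef_pos: [605.9, 148.6, 331.3]
tool_rot: [3.142, -0.002, -0.138]
force: [0.1, -1.1, -0.4]
width: 58.2
gripper_force: 0.0
```

Emit:
{"fn": "move_arm", "kwargs": {"steps": [[0, 0, 0, 0, 0, 0, 0.07], [0, 0, 0, 0, 0, 0, 0.07], [0, 0, 0, 0, 0, 0, 0.07]]}}

```text
clock: 5.7
eef_pos: [603.5, 149.6, 331.3]
tool_rot: [3.142, 0.001, -0.136]
force: [0.4, -0.7, -0.5]
width: 69.8
gripper_force: 0.0
```

Emit:
{"fn": "move_arm", "kwargs": {"steps": [[0, 0, 0, 0, 0, -0.03, 0.07], [0, 0, 0, 0, 0, -0.03, 0.07], [0, 0, 0, 0, 0, -0.025, 0.07], [0, 0, 0, 0, 0, -0.012, 0.07], [0, 0, 0, 0, 0, 0, 0.07]]}}

```text
clock: 6.2
eef_pos: [603.0, 149.1, 232.8]
tool_rot: [3.14, 0.003, -0.136]
force: [0.7, -0.1, 0.0]
width: 70.1
gripper_force: 0.0
```

Emit:
{"fn": "move_arm", "kwargs": {"steps": [[0, 0, 0, 0, 0, 0, 0], [0, 0, 0, 0, 0, 0, 0], [0, 0, 0, 0, 0, 0, 0], [0, 0, 0, 0, 0, 0, 0], [0, 0, 0, 0, 0, 0, 0]]}}

```text
clock: 6.7
eef_pos: [604.9, 149.7, 235.4]
tool_rot: [-3.141, -0.002, -0.136]
force: [-0.0, 0.1, 2.9]
width: 15.0
gripper_force: 58.7
```

Emit:
{"fn": "move_arm", "kwargs": {"steps": [[0, 0, 0, 0, 0, 0, 0], [0, 0, 0, 0, 0, 0, 0], [0, 0, 0, 0, 0, 0, 0]]}}

```text
clock: 7.0
eef_pos: [605.0, 149.7, 235.3]
tool_rot: [-3.141, -0.002, -0.136]
force: [-0.1, 1.0, 5.1]
width: 14.6
gripper_force: 58.9
```

Emit:
{"fn": "move_arm", "kwargs": {"steps": [[0, 0, 0, 0, 0, 0.01, 0], [0, 0, 0, 0, 0, 0.014, 0], [0, 0, 0, 0, 0, 0.013, 0], [0, 0, 0, 0, 0, 0, 0], [0, 0, 0, 0, 0, 0, 0]]}}

```text
clock: 7.5
eef_pos: [604.1, 149.2, 271.2]
tool_rot: [3.141, 0.0, -0.136]
force: [-0.0, 0.2, -2.1]
width: 14.9
gripper_force: 58.7
```

Run:
```python
from h import *
im,d=eyes.get_image("side");a=cv2.resize(im[110:250,180:330],None,fx=4,fy=4)
cv2.imwrite("pics/p3.png",a);s=telemetry.read_state();print(s["eef_pos"],s["force"],s["torque"])
find("side",["keeper_top","solder_hanger"])
```

```text
[603.83549724 149.10391917 270.7515573 ] [ 0.6541852  -1.12829412 -3.33574199] [-0.01824843  0.02779096 -0.03304077]
side keeper_top pinpoint 0.64 [609. 152. 210.]
side keeper_top pinpoint 0.42 [581. 152. 228.]
side solder_hanger pinpoint 0.95 [599. 145. 258.]
side solder_hanger pinpoint 0.79 [829. -91.  13.]
```

View pics/p3.png

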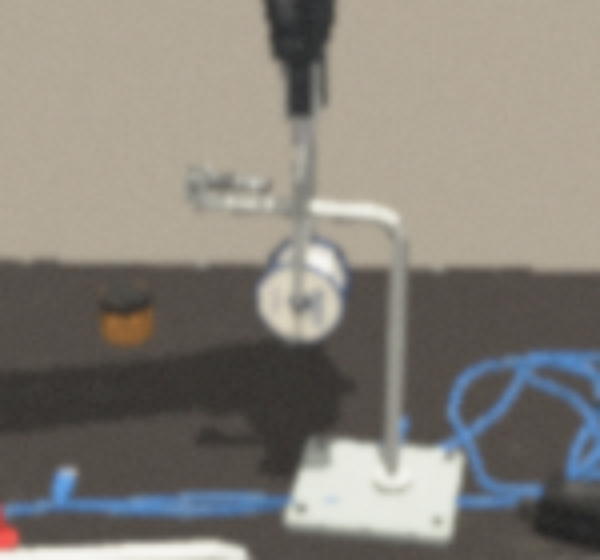

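The hanger is lifted and upright, with its eye clear of the arm around (300,205) and the keeper still flat. I'll withdraw along the arm.

Emit:
{"fn": "move_arm", "kwargs": {"steps": [[0, 0, 0, -0.012, 0.0016, 0, 0], [0, 0, 0, -0.014, 0.0019, 0, 0], [0, 0, 0, -0.014, 0.0019, 0, 0], [0, 0, 0, -0.014, 0.0019, 0, 0], [0, 0, 0, -0.014, 0.0019, 0, 0]]}}

```text
clock: 8.15
eef_pos: [535.4, 158.4, 270.7]
tool_rot: [3.141, 0.001, -0.136]
force: [-0.1, -0.1, -2.4]
width: 14.5
gripper_force: 58.7
```

Emit:
{"fn": "move_arm", "kwargs": {"steps": [[0, 0, 0, -0.014, 0.0019, 0, 0], [0, 0, 0, -0.014, 0.0019, 0, 0], [0, 0, 0, -0.014, 0.0019, 0, 0], [0, 0, 0, -0.005, 0.0007, 0, 0], [0, 0, 0, 0, 0, 0, 0]]}}

```text
clock: 8.65
eef_pos: [488.8, 165.0, 271.2]
tool_rot: [3.141, 0.0, -0.136]
force: [0.7, -0.1, -1.7]
width: 15.1
gripper_force: 58.6
```

Emit:
{"fn": "move_arm", "kwargs": {"steps": [[0, 0, 0, 0, 0, 0.03, 0], [0, 0, 0, 0, 0, 0.03, 0], [0, 0, 1.1, -0.006, -0.02, 0, 0], [0, 0, 1.1, -0.006, -0.03, 0, 0], [0, 0, 1.1, -0.006, -0.03, 0, 0]]}}

```text
clock: 9.15
eef_pos: [472.0, 84.0, 331.5]
tool_rot: [-3.142, -0.001, -0.077]
force: [0.1, 0.2, -2.8]
width: 15.4
gripper_force: 59.0
```

Emit:
{"fn": "move_arm", "kwargs": {"steps": [[0, 0, 1.1, -0.006, -0.03, 0, 0], [0, 0, 1.1, -0.006, -0.03, 0, 0], [0, 0, 1.1, -0.006, -0.03, 0, 0], [0, 0, 1.1, -0.006, -0.03, 0, 0], [0, 0, 1.1, -0.006, -0.03, 0, 0]]}}

```text
clock: 9.65
eef_pos: [441.7, -66.9, 331.4]
tool_rot: [3.141, -0.001, 0.017]
force: [0.3, -0.1, -3.0]
width: 14.9
gripper_force: 59.0
```

Emit:
{"fn": "move_arm", "kwargs": {"steps": [[0, 0, 1.2, -0.006, -0.03, 0, 0], [0, 0, 1.2, -0.006, -0.03, 0, 0], [0, 0, 1.2, -0.006, -0.03, 0, 0], [0, 0, 1.2, -0.006, -0.03, 0, 0], [0, 0, 0, 0, 0, 0, 0]]}}

```text
clock: 10.15
eef_pos: [416.4, -190.7, 331.3]
tool_rot: [3.138, 0.0, 0.093]
force: [0.2, -0.5, -2.6]
width: 14.9
gripper_force: 59.1
```

Now I'll come down to the entry height, TCP z about 251, and check with the cameras.

Emit:
{"fn": "move_arm", "kwargs": {"steps": [[0, 0, 0.4, 0, 0.003, -0.03, 0], [0, 0, 0, 0, 0, -0.03, 0], [0, 0, 0, 0, 0, -0.02, 0], [0, 0, 0, 0, 0, 0, 0]]}}

```text
clock: 10.55
eef_pos: [416.0, -181.5, 249.1]
tool_rot: [-3.139, 0.005, 0.108]
force: [-0.2, 0.5, -2.3]
width: 14.5
gripper_force: 59.1
```

Run:
```python
from h import *
im,d=eyes.get_image("side");a=cv2.resize(im[170:350,110:300],None,fx=3,fy=3)
cv2.imwrite("pics/p4.png",a);s=telemetry.read_state();print(s["eef_pos"],s["force"],s["tool_rot"])
find("side",["solder_hanger","open_hook_seat","dropper_bottle"])
im,d=eyes.get_image("top");find("top",["solder_hanger","open_hook_seat"])
```

```text
[ 417.13489925 -181.93331273  250.60005163] [ 0.46058709 -0.41229086 -1.55574943] [-3.14049200e+00  2.05361563e-03  1.07978432e-01]
side solder_hanger pinpoint 0.94 [ 412. -184.  232.]
side solder_hanger pinpoint 0.71 [832. -89.  14.]
side open_hook_seat pinpoint 0.93 [ 534. -177.  190.]
side open_hook_seat pinpoint 0.64 [606. 149. 208.]
side dropper_bottle pinpoint 0.67 [430.  -6.  -1.]
top solder_hanger pinpoint 0.83 [830. -94.   7.]
top solder_hanger pinpoint 0.64 [ 418. -183.  236.]
top open_hook_seat pinpoint 0.72 [ 534. -176.  190.]
```

View pics/p4.png

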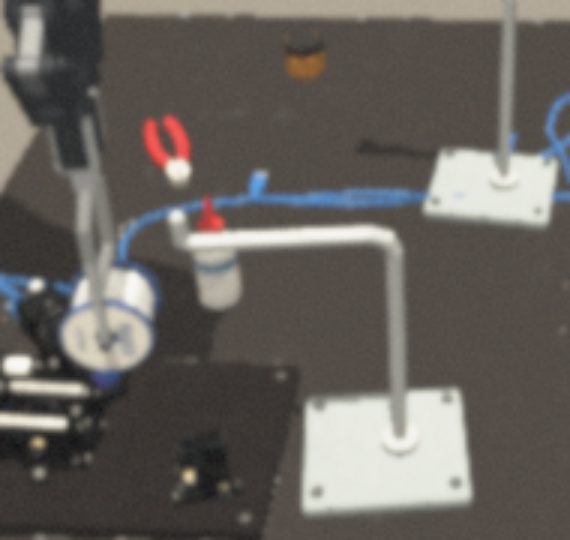

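The side crop shows the hanger upright at (100,220), level with and outside the open hook's tip at (178,225). The bottle is standing undisturbed. I'll correct y by −5 mm and thread the eye on.

Emit:
{"fn": "move_arm", "kwargs": {"steps": [[0, 0, -0.4, 0, -0.005, 0.001, 0], [0, 0, 0, 0.012, 0.0012, 0, 0], [0, 0, 0, 0.014, 0.0014, 0, 0], [0, 0, 0, 0.014, 0.0014, 0, 0], [0, 0, 0, 0.012, 0.0012, 0, 0]]}}

```text
clock: 11.4
eef_pos: [471.5, -181.4, 252.3]
tool_rot: [-3.142, -0.001, 0.102]
force: [1.0, -0.0, -2.9]
width: 14.9
gripper_force: 59.1
```

Emit:
{"fn": "move_arm", "kwargs": {"steps": [[0, 0, 0, 0.014, 0.0014, 0, 0], [0, 0, 0, 0.014, 0.0014, 0, 0], [0, 0, 0, 0.014, 0.0014, 0, 0], [0, 0, 0, 0.014, 0.0014, 0, 0], [0, 0, 0, 0.01, 0.001, 0, 0]]}}

```text
clock: 11.9
eef_pos: [537.1, -174.6, 252.0]
tool_rot: [-3.141, -0.001, 0.102]
force: [-0.3, 0.4, -2.9]
width: 14.6
gripper_force: 59.1
```

Emit:
{"fn": "move_arm", "kwargs": {"steps": [[0, 0, 0, 0, 0, -0.01, 0], [0, 0, 0, 0, 0, -0.01, 0], [0, 0, 0, 0, 0, -0.009, 0], [0, 0, 0, 0, 0, -0.005, 0], [0, 0, 0, 0, 0, 0, 0]]}}

```text
clock: 12.4
eef_pos: [534.3, -175.3, 217.3]
tool_rot: [-3.141, 0.002, 0.101]
force: [0.4, -0.9, -2.0]
width: 14.9
gripper_force: 59.1
```

Emit:
{"fn": "move_arm", "kwargs": {"steps": [[0, 0, 0, 0, 0, -0.002, 0], [0, 0, 0, 0, 0, 0, 0], [0, 0, 0, 0, 0, 0, 0]]}}

```text
clock: 12.7
eef_pos: [535.4, -175.4, 216.7]
tool_rot: [3.141, -0.001, 0.101]
force: [0.6, -0.6, -3.0]
width: 14.9
gripper_force: 59.4
```

Not resting on the bar yet, so I'll go down a few more mm until the force changes.

Emit:
{"fn": "move_arm", "kwargs": {"steps": [[0, 0, 0, 0, 0, -0.001, 0], [0, 0, 0, 0, 0, -0.001, 0], [0, 0, 0, 0, 0, 0, 0]]}}

```text
clock: 13.0
eef_pos: [535.7, -175.4, 216.0]
tool_rot: [3.141, -0.001, 0.101]
force: [-2.3, 1.2, 9.2]
width: 14.7
gripper_force: 60.8
```

Emit:
{"fn": "move_arm", "kwargs": {"steps": [[0, 0, 0, 0, 0, -0.001, 0], [0, 0, 0, 0, 0, 0, 0], [0, 0, 0, 0, 0, 0, 0]]}}

```text
clock: 13.3
eef_pos: [535.7, -175.5, 215.8]
tool_rot: [3.141, -0.002, 0.101]
force: [-4.8, 1.6, 14.2]
width: 14.8
gripper_force: 61.6
```

It's seated on the bar. I'll ease off slightly and release.

Emit:
{"fn": "move_arm", "kwargs": {"steps": [[0, 0, 0, 0, 0, 0.0015, 0], [0, 0, 0, 0, 0, 0, 0], [0, 0, 0, 0, 0, 0, 0.05], [0, 0, 0, 0, 0, 0, 0.05], [0, 0, 0, 0, 0, 0, 0.05]]}}

```text
clock: 13.8
eef_pos: [535.4, -175.3, 214.6]
tool_rot: [3.142, -0.0, 0.101]
force: [-0.2, -0.3, 0.1]
width: 49.6
gripper_force: 0.0
```

Emit:
{"fn": "move_arm", "kwargs": {"steps": [[0, 0, 0, 0, 0, 0, 0.05], [0, 0, 0, 0, 0, 0, 0.05], [0, 0, 0, 0, 0, 0.015, 0.05], [0, 0, 0, 0, 0, 0.03, 0.05], [0, 0, 0, 0, 0, 0.04, 0.05]]}}

```text
clock: 14.3
eef_pos: [534.1, -174.9, 299.1]
tool_rot: [-3.14, 0.004, 0.101]
force: [1.2, -0.6, 0.1]
width: 49.5
gripper_force: 0.0
```

Emit:
{"fn": "move_arm", "kwargs": {"steps": [[0, 0, 0, 0, 0, 0.04, 0.05], [0, 0, 0, 0, 0, 0.04, 0.05], [0, 0, 0, 0, 0, 0, 0.05], [0, 0, 0, 0, 0, 0, 0.05], [0, 0, 0, 0, 0, 0, 0.05]]}}

```text
clock: 14.8
eef_pos: [534.5, -175.1, 378.5]
tool_rot: [-3.141, 0.002, 0.101]
force: [0.7, -0.8, -0.5]
width: 49.7
gripper_force: 0.0
```

Run:
```python
from h import *
im,d=eyes.get_image("side");a=cv2.resize(im[130:340,130:330],None,fx=2.8,fy=2.8)
cv2.imwrite("pics/p5.png",a);s=telemetry.read_state();print(s["clock"],s["eef_pos"],s["force"])
find("side",["solder_hanger","dropper_bottle","keeper_top"])
```

```text
14.85 [ 534.47942833 -175.07754652  378.25479067] [ 0.49952844 -0.58236374  0.53329076]
side solder_hanger pinpoint 0.65 [ 533. -177.  202.]
side solder_hanger pinpoint 0.64 [826. -90.  16.]
side dropper_bottle pinpoint 0.72 [431.  -5.  -1.]
side dropper_bottle pinpoint 0.54 [583. 155. 227.]
side keeper_top pinpoint 0.37 [582. 152. 228.]
```

View pics/p5.png

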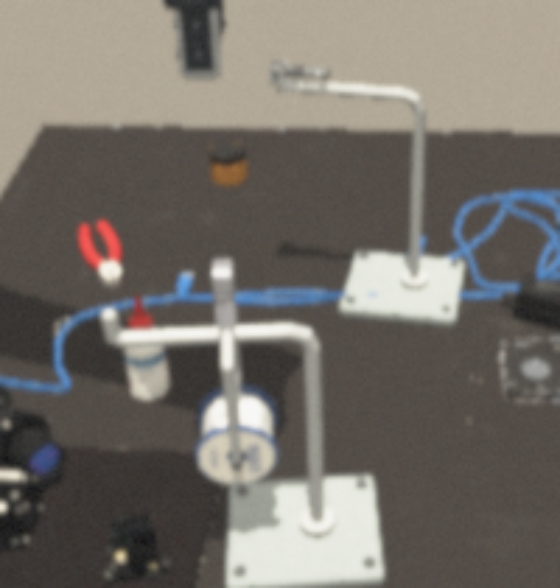

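The hanger hangs by its eye on the open hook around (230,335), with its apex at z 202. The gripper is well clear, the bottle stands at (150,370), and the keeper lies open at (310,75). I'll let any swing settle for a second, then hand in.

Emit:
{"fn": "move_arm", "kwargs": {"steps": [[0, 0, 0, 0, 0, 0, 0.05], [0, 0, 0, 0, 0, 0, 0.05], [0, 0, 0, 0, 0, 0, 0.05], [0, 0, 0, 0, 0, 0, 0.05], [0, 0, 0, 0, 0, 0, 0.05]]}}

```text
clock: 15.5
eef_pos: [535.3, -175.3, 379.8]
tool_rot: [3.142, -0.0, 0.101]
force: [-0.0, -0.7, 0.6]
width: 50.0
gripper_force: 0.0
```

Emit:
{"fn": "move_arm", "kwargs": {"steps": [[0, 0, 0, 0, 0, 0, 0.05], [0, 0, 0, 0, 0, 0, 0.05], [0, 0, 0, 0, 0, 0, 0.05], [0, 0, 0, 0, 0, 0, 0.05], [0, 0, 0, 0, 0, 0, 0.05]]}}

```text
clock: 16.0
eef_pos: [535.3, -175.3, 379.8]
tool_rot: [3.142, -0.0, 0.101]
force: [-0.5, 0.7, 0.2]
width: 49.7
gripper_force: 0.0
```

```bash
python3 -c "
from h import *
print(ctrl.finish_job())"
```

```text
the job is handed in; nothing more can be done
None
```

I pressed the keeper open, and the solder hanger now hangs freely by its eye on the open hook; the bottle is still standing where it was, and I handed the job in at about 16 s (no verdict was returned).

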